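# Hold tweezer electrodes at the marked gap astride a ceramic plug

### The job

Take the sprung tweezer electrodes off their rest, bring them level to the specimen holder that carries the white ceramic plug, and lower them so that the two disc electrodes stand one on each side of the plug, facing it about halfway up. Squeeze them until the electrodes are 20 mm apart, where the index blade meets the long line of the scale plate, and finish while still holding them there, steady at that gap for the measurement, clear of the plug on both sides. Do not knock the plug, do not press the electrodes together and leave the other things where they are.

Things in the scene. Friction and masses are not known exactly. Their poses are not given: they have to be found in the camera images.
- tweezers: Sprung tweezer electrodes, lying flat: grey handle block 46 x 29 x 14 mm, then two slim black arms, each ending in a steel disc electrode; 180 mm long, about 48 g. Origin on the centre line between the arm hinges, at half thickness. x runs along the centre line to the electrodes, y to the left arm, z up out of the flat. Both arms always swing equally. Mostly plastic; no leads attached.
- grip (a point): Point on the tweezers' centre line midway between the two grey ribbed finger rests (36 mm long, 14 mm high, outside the arms), 80 mm ahead of the origin; in the rest 48 mm above the worktop. Grip here from above, closing along y. Width over the rests: 38.8 mm sprung open (gap 36 mm), 29 mm at the 20 mm gap (arms parallel); gap = 20 + 1.63 x (width - 29) mm.
- jaw_middle (a point): Point on the tweezers' centre line midway between the two electrodes, 130 mm ahead of the tweezers' origin and 50 mm ahead of the grip point.
- electrode_left (a point): Centre of the inner face of the left disc electrode (10 mm across, 1.6 mm thick, upright). The electrode gap is its distance to electrode_right.
- electrode_right (a point): Centre of the inner face of the right disc electrode.
- tweezer_arm_left (a joint): Closing angle of the left arm, rad (the right follows equally): 0 sprung open, 0.0615 at the marked 20 mm gap, 0.138 electrodes touching; 0.26 mm of gap per 0.001. The spring pushes each finger back with about 6 N when open, 12 N at the mark. Scale plate on the left arm, over the right one: short lines every 4 mm of gap, one long thick line at 20 mm, read at the black index blade.
- rest: Fixed rest: aluminium base 172 x 66 x 8 mm, a white saddle with two cheeks 52 mm high behind the origin for the handle block, and a white cross bar with upright ends 52 mm high under the arms, 108 mm ahead. Origin on the worktop below the tweezers' origin; x points to the electrodes. The finger rests stand free between saddle and bar. Lift the tweezers straight up by 20 mm or more.
- holder: The specimen holder with the plug, loose, 0.35 kg: round dark steel foot 62 mm across, 16 mm high, a slim post (13 to 15 mm across) with a bright collet up to 41 mm, and in it the upright white ceramic plug, 10 mm across, from 41 to 59 mm above the worktop. Origin: centre of its underside. An equal holder without a plug stands near by.
- plug (a point): Centre of the ceramic plug, 50 mm above the worktop on the axis of the holder.
- holder_empty: The second holder, same shape, without a plug: it ends at the bright collet, 41 mm high. Origin: centre of its underside. To be left alone.
- well_plate: White well plate, 86 x 128 x 14 mm, lying on the right; leave it alone. Origin: centre of its underside.
- glass_marker: Grey marker pen, 136 mm long, 9 mm thick, lying near the front edge; leave it alone. Origin: under its middle.
- tape_roll: Roll of cream tape, 100 mm across, 25 mm high, lying flat; leave it alone. Origin: centre of its underside.
- wash_bottle: White wash bottle with a red band, 43 mm across, 128 mm high, standing far left; leave it alone. Origin: centre of its underside.
- trough: Empty white reagent trough, 54 x 104 x 28 mm, standing near the front edge; leave it alone. Origin: centre of its underside.

How it is judged:
By the outcome, as a careful person would: the job done as asked, in the order asked, and still so for the second after the job is handed in, while the arm keeps its last pose, push and grip.
It also fails if it takes over 38 s, if anything falls off the work surface, if the arm or the gripper's body presses on something with over 40 N, if the wrist force passes 120 N, or if a joint passes its speed limit or range.

### The arm

A 6-joint arm with a two-finger parallel gripper is mounted at the origin on a cart in front of the work surface, level with it; the furniture and walls round the work are solid. World frame = base frame: x ahead of the robot, y to its left, z up, the work surface at z = 0. Lengths are in mm, angles in rad, forces in N, time in s.
With the tool pointing down it reaches from about 425 to 950 mm from the base axis. Payload 3.5 kg.
Tool frame: the origin (TCP) lies at the very end of the fingers, on their centre line; the grasp point (between the pads) lies 19 mm behind it (grasp_offset is the distance from the TCP to the grasp point, in mm); z points along the fingers, y is the direction in which the jaws open and shut (so a half turn about z gives the same grasp; the last joint's range is limited). The gripper opens to 85 mm and grips with 20 to 120 N. Pads are 22 mm wide; open, the fingers measure 114 mm over their backs; the gripper's body (76 mm by 85 mm) begins 54 mm behind the grasp point. The pads swing forward as they close: fully open they stand 13 mm farther back than shut.
Start: joints at [1.04, 0.286, 1.577, -0, 1.279, -0.15], TCP at [250.836, 626.648, 231.325] pointing down, gripper open.
Joint ranges: [-2.77, 2.77], [-0.9, 2.22], [0.21, 2.48], [-1.53, 4.67], [0.24, 2.81], [-2.84, 2.84]. Speed limits (rad/s): [2.79, 2.79, 3.14, 3.14, 3.14, 3.14].

### API

Orientations are given as a unit quaternion [x, y, z, w].
In Python, from station import * gives the robot as it stands.
- The arm moves only by the shell command python3 -m inch 'ROWS' [OPENING] [FORCE]. ROWS is JSON, a list of rows, each a list of 4 numbers: the shift along the tool's x, y, z in m, then the turn about the tool's z in degrees. A call has 1 to 5 rows; each row shifts and turns the commanded pose from where the row before left it, along the tool's axes as they then stand; what a row does not reach is not made up. A row lasts 1/12 s, in which the tool goes at most 41.7 mm and 7.16 degrees, less where a joint would pass 70% of its speed; a pose out of reach is approached as far as the arm can. A call is refused whole if a number of a shift passes 0.0417 or a number of a turn 7.16, either way. A call with a gripper value outside its range is refused whole. OPENING is the opening, from -1 (shut) to 1 (fully open), set as the call begins (- or left out, the last holds). The fingers move at their own pace and stop on an object; FORCE is the grip in N (left out, the last holds). Time passes only in rows, so rows that do not move let the fingers close. It gives the time, the measured TCP pose, the force and the opening at its end, in the units of the state.
- get_state(): the state, without advancing time (a new reading comes with each control period).
- capture(name): name is "side" or "top"; returns (picture, depth): 384x512x3 uint8, red, green, blue; 384x512 float32, mm along the optical axis (not along the pixel's ray), 0 where there is no reading.
- camera_model(name): a dict with "fx", "fy", "cx", "cy" (pixels), "rvec" (rotation vector, rad) and "tvec" (3), from world to camera coordinates, as OpenCV has them. Camera axes: x right, y down, z forward; pixel columns grow to the right and rows downward; lengths in mm; the calibration is good to about 2 mm. A picture is of the moment at which its call begins. camera_model takes no time and is no camera call.
- close_job(): hands the job in, once; it reports no verdict.
The state is a dict: "time": time; "joint_positions": joint angles; "dq": joint speeds; "joint_torque": joint torques, N m; "position": TCP position; "tool_rot": TCP orientation; "force": force on the tool from outside, world axes, zero at the start; "ft_torque": the same for the moment, N m; "gripper_width": opening from 0.0 (shut) to 1.0 (fully open).
Only numpy, scipy, OpenCV 4.12 (cv2) and the standard library are available. Lean on these libraries where they do the work, as an engineer would, in place of code of your own. Each camera call takes 0.05 s, during which the arm holds its last target. There are 200 camera calls.

## Working session

There is one attempt and no reset: what is moved stays moved. The work goes in short steps, Python scripts to look and compute and a shell command to move; the robot and the scene stay as the last step left them, time stands still between calls to the robot, and variables do not carry over. Pictures are saved under pics/ and viewed, about 8 in all and at most 12, crops included, and the job is handed in when it is done.

```bash
mkdir -p pics; ls; cat > h.py <<'E'
from station import *
import numpy as np, cv2
def cam(n):
    m=camera_model(n); R=cv2.Rodrigues(np.array(m["rvec"],float))[0]; return m,R,np.array(m["tvec"],float).ravel()
def ray(n,u,v,z):
    "world point of pixel on plane z"
    m,R,t=cam(n); d=R.T@np.array([(u-m["cx"])/m["fx"],(v-m["cy"])/m["fy"],1]); c=-R.T@t
    return c+d*(z-c[2])/d[2]
def proj(n,p):
    m,R,t=cam(n); q=R@np.array(p,float)+t
    return m["fx"]*q[0]/q[2]+m["cx"],m["fy"]*q[1]/q[2]+m["cy"]
def cloud(n,dep):
    m,R,t=cam(n); v,u=np.mgrid[:dep.shape[0],:dep.shape[1]]
    P=np.stack([(u-m["cx"])/m["fx"]*dep,(v-m["cy"])/m["fy"]*dep,dep],-1)
    W=(P-t)@R; W[dep==0]=np.nan; return W
def snap(n,name):
    a,d=capture(n); np.savez("pics/"+name+".npz",a=a,d=d); cv2.imwrite("pics/"+name+".png",cv2.cvtColor(a,cv2.COLOR_RGB2BGR)); return a,d
E
python3 - <<'E'
from h import *
a,_=snap("top","t0");b,_=snap("side","s0")
s=get_state();print(s)
for n in("top","side"):
    m,R,t=cam(n);print(n,m["fx"],-R.T@t,R[2])
E
```

```text
pics
{'time': 0.1, 'joint_positions': array([ 1.04001328e+00,  2.87088554e-01,  1.57802320e+00,  1.34135896e-05,
        1.27863674e+00, -1.49980841e-01]), 'dq': array([-0.00024506, -0.00249922, -0.00486066, -0.00010064,  0.00144139,
        0.00167835]), 'joint_torque': array([ 1.54904370e-03, -4.07297194e+01, -2.93702048e+01, -1.62186170e-04,
        3.44901411e-03, -1.06172232e-05]), 'position': array([250.52518441, 626.14253786, 230.08187468]), 'tool_rot': array([ 1.89254557e-01,  9.81927467e-01, -1.01393119e-03, -3.65911920e-04]), 'force': array([ 0.20859835, -0.76574146, -0.65431409]), 'ft_torque': array([-0.03664365, -0.02774715, -0.01294423]), 'gripper_width': 0.9976474459927962}
top 397.54108806305226 [ 448.30379333  -51.59619947 1162.40294763] [ 0.09206677 -0.00270691 -0.99574916]
side 464.8448796555097 [338.16808924 872.39707278 934.32899753] [ 0.1632716  -0.72103227 -0.67339056]
```

View pics/t0.png

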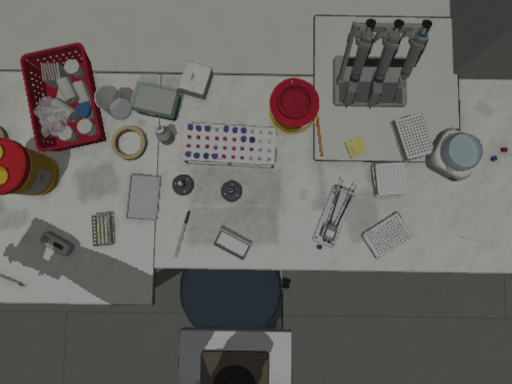

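View pics/s0.png

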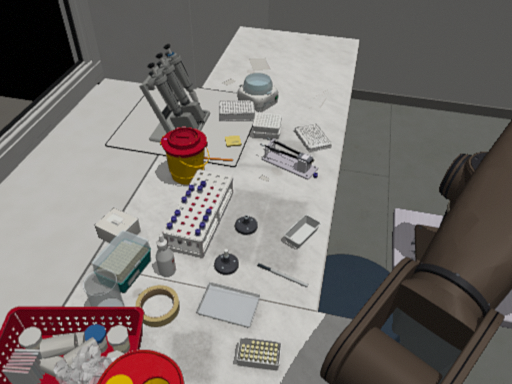

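The tweezers and rest are at about (333,215) in the top view. The holders are at (183,185), which seems to carry the plug, and (232,191). Next I enlarge both.

```bash
python3 - <<'E'
from h import *
t=cv2.imread("pics/t0.png");s=cv2.imread("pics/s0.png")
A=cv2.resize(t[170:260,300:370],None,fx=5,fy=5,interpolation=2)
B=cv2.resize(s[130:190,250:330],None,fx=4,fy=4,interpolation=2)
C=cv2.resize(s[205:280,200:270],None,fx=4,fy=4,interpolation=2)
D=cv2.resize(t[165:215,160:255],None,fx=4,fy=4,interpolation=2)
o=np.zeros((600,800,3),np.uint8)
o[:450,:350]=A;o[:240,360:680]=B;o[250:550,360:640]=C[:300]
o[460:600,:350]=cv2.resize(D,(350,184))[20:160]
cv2.imwrite("pics/c0.png",o)
z=np.load("pics/t0.npz");W=cloud("top",z["d"])
print("plane z",np.nanmedian(W[200:240,260:300,2]))
for u,v in((183,185),(232,191)):
    P=W[v-12:v+13,u-12:u+13].reshape(-1,3)
    f=P[(P[:,2]>9)&(P[:,2]<75)];print(u,len(f),(f[:,:2].min(0)+f[:,:2].max(0))/2,np.ptp(f,0),f[:,2].max(), np.median(f[f[:,2]>30],0))
P=W[175:255,305:365]
for lo,hi in((4,12),(25,70)):
    k=(P[...,2]>lo)&(P[...,2]<hi);f=P[k]
    r=cv2.minAreaRect(f[:,:2].astype(np.float32));print(lo,len(f),r)
z=np.load("pics/s0.npz");W=cloud("side",z["d"])
for u,v in((227,262),(246,225)):
    P=W[v-18:v+13,u-14:u+15].reshape(-1,3)
    f=P[(P[:,2]>9)&(P[:,2]<75)];g=f[f[:,2]>30];print(u,len(f),(f[:,:2].min(0)+f[:,:2].max(0))/2,f[:,2].max(),np.median(g,0),len(g))
E
```

```text
plane z 2.701209057535422
183 354 [562.5641595  161.44901954] [58.9904557  60.85060529 54.07860455] 64.06559392325849 [562.21555173 159.01446581  51.99468648]
232 356 [546.0622219   16.77146298] [61.24435704 64.2584743  36.99308652] 46.482163277119334 [545.08001625  20.79912574  42.12534887]
4 1546 ((481.9936828613281, -282.24188232421875), (231.3765106201172, 173.435302734375), 0.12456028163433075)
25 472 ((487.388916015625, -283.5606689453125), (57.05665588378906, 179.60511779785156), 72.1645278930664)
227 362 [558.90219827 166.51724474] 57.99147187944984 [558.49636204 168.6006494   44.40642964] 43
246 272 [542.58532823  25.92032285] 41.177972301137714 [542.63846369  27.22719936  37.48269444] 20
```

View pics/c0.png

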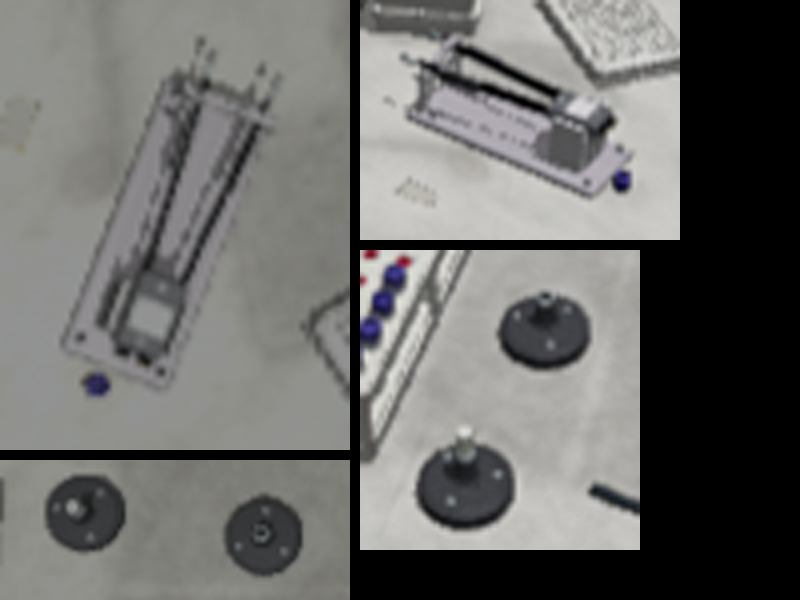

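Plug holder is at roughly (560,163). The tweezers lie with their handle toward the robot and tips ahead-right.

```bash
python3 - <<'E'
from h import *
c=lambda u,v,z:ray("top",300+u/5-.4,170+v/5-.4,z)
b=[c(*p,8) for p in((165,80),(272,125),(165,385),(62,345))]
mt,mb=(b[0]+b[1])/2,(b[2]+b[3])/2;d=mt-mb
print("base",mt,mb,np.linalg.norm(d),np.degrees(np.arctan2(d[1],d[0])),"mid",(mt+mb)/2,"w",np.linalg.norm(b[0]-b[1]))
h=[c(*p,55) for p in((145,262),(185,272),(158,352),(116,338))]
print("handle",np.mean(h,0),np.linalg.norm(h[0]-h[2]))
t=[c(*p,51) for p in((203,45),(270,75))]
print("tips",t,np.mean(t,0));d=np.mean(t,0)-np.mean(h,0);print(np.linalg.norm(d),np.degrees(np.arctan2(d[1],d[0])))
# side rays of the plug top and holder foot
print("plug mid side",ray("side",200+(465)/4-90-.4,205+(440-250)/4-.4,52))
z=np.load("pics/t0.npz");W=cloud("top",z["d"]);P=W[175:255,305:365].reshape(-1,3)
f=P[(P[:,2]>45)&(P[:,2]<75)];print(len(f),cv2.minAreaRect(f[:,:2].astype(np.float32)),np.median(f,0))
# dark foot by colour
for n,(u,v) in (("top",(183,185)),("side",(227,264))):
    a=np.load(f"pics/{n[0]}0.npz")["a"][v-18:v+18,u-18:u+18].max(2)
    m=(a<75).astype(np.uint8);cs=max(cv2.findContours(m,0,2)[0],key=cv2.contourArea)
    e=cv2.fitEllipse(cv2.convexHull(cs));print(n,e,ray(n,e[0][0]+u-18,e[0][1]+v-18,12))
s=get_state();from scipy.spatial.transform import Rotation as Ro
print(Ro.from_quat(s["tool_rot"]).as_matrix())
E
```

```text
base [ 552.38014653 -307.25720987    8.        ] [ 399.59665244 -245.86715486    8.        ] 164.65580742905468 -21.89079332715585 mid [ 475.98839948 -276.56218237    8.        ] w 67.32264098593491
handle [ 434.34995776 -258.81443181   55.        ] 50.016745256645585
tips [array([ 580.87488717, -289.20413356,   51.        ]), array([ 564.4542739 , -326.84001192,   51.        ])] [ 572.66458053 -308.02207274   51.        ]
146.86159061924468 -19.583829768777555
plug mid side [559.14906525 166.36794569  52.        ]
442 ((487.37030029296875, -283.69866943359375), (56.423744201660156, 179.6768035888672), 71.99895477294922) [ 450.46589879 -269.69732959   56.07922735]
top ((17.859224319458008, 17.39291763305664), (20.391887664794922, 21.090538024902344), 68.03184509277344) [561.70420676 160.16605638  12.        ]
side ((16.88292694091797, 17.939231872558594), (20.426166534423828, 23.731332778930664), 82.41106414794922) [558.68676738 171.18442066  12.        ]
[[-9.28365157e-01  3.71667754e-01 -1.10238013e-03]
 [ 3.71669238e-01  9.28363369e-01 -1.85271278e-03]
 [ 3.34815733e-04 -2.12971477e-03 -9.99997676e-01]]
```

```bash
cat >> h.py <<'E'
def delta(x,y,z,yaw=None):
    "tool-axis shift (m) to TCP target, and turn (deg) so that tool y stands at tweezers' y for axis yaw"
    from scipy.spatial.transform import Rotation as Ro
    s=get_state();R=Ro.from_quat(s["tool_rot"]).as_matrix()
    d=R.T@(np.array([x,y,z])-s["position"])/1000
    a=np.degrees(np.arctan2(R[1,0],R[0,0]))-180
    t=None if yaw is None else -(yaw-a+180)%360-180   # tool z down: world yaw = -turn
    print("shift",d.round(4),"axis yaw now",(a+180)%360-180,"turn",t, "pos",s["position"].round(1),"t",s["time"])
E
R1='[[-0.029,-0.0204,0,0],[-0.029,-0.0204,0,0],[-0.029,-0.0204,0,0],[-0.029,-0.0204,0,0],[-0.029,-0.0204,0,0]]'
python3 -m inch '[[-0.029,-0.0204,0,0],[-0.029,-0.0204,0,0],[-0.029,-0.0204,0,0],[-0.029,-0.0204,0,0],[-0.029,-0.0204,0,0]]' 1
python3 -m inch '[[-0.029,-0.0204,0,0],[-0.029,-0.0204,0,0],[-0.029,-0.0204,0,0],[-0.029,-0.0204,0,0],[-0.029,-0.0204,0,0]]'
python3 -m inch '[[-0.029,-0.0204,0,0],[-0.029,-0.0204,0,0],[-0.029,-0.0204,0,0],[-0.029,-0.0204,0,0],[-0.029,-0.0204,0,0]]'
python3 -m inch '[[-0.0114,-0.0318,0,0],[-0.0114,-0.0318,0,0],[-0.0114,-0.0318,0,0],[-0.0114,-0.0318,0,0],[-0.0114,-0.0318,0,0]]'
python3 -m inch '[[-0.0114,-0.0318,0,0],[-0.0114,-0.0318,0,0],[-0.0114,-0.0318,0,0],[-0.0114,-0.0318,0,0],[-0.0114,-0.0318,0,0]]'
python3 -m inch '[[-0.0114,-0.0318,0,0],[-0.0114,-0.0318,0,0],[-0.0114,-0.0318,0,0],[-0.0114,-0.0318,0,0],[0,0,0,0]]'
python3 -c "
from h import *
delta(522,-293,110,-20)"
```

```text
time: 0.52
position: [347.8, 476.5, 230.7]
tool_rot: [0.189, 0.982, -0.0, -0.0]
force: [1.3, -0.1, 1.0]
gripper_width: 0.996
time: 0.93
position: [444.5, 327.8, 230.8]
tool_rot: [0.189, 0.982, -0.0, -0.0]
force: [1.1, 0.8, -0.1]
gripper_width: 0.998
time: 1.35
position: [541.3, 179.2, 230.9]
tool_rot: [0.189, 0.982, -0.0, -0.0]
force: [-0.1, 0.1, -0.7]
gripper_width: 1.002
time: 1.77
position: [534.1, 10.6, 230.8]
tool_rot: [0.189, 0.982, 0.0, -0.0]
force: [0.2, 0.2, 0.3]
gripper_width: 0.998
time: 2.18
position: [527.9, -158.2, 230.9]
tool_rot: [0.189, 0.982, 0.0, -0.0]
force: [-0.1, 0.0, -0.2]
gripper_width: 1.007
time: 2.6
position: [522.7, -297.0, 230.7]
tool_rot: [0.192, 0.981, -0.001, -0.0]
force: [0.5, 1.0, -0.3]
gripper_width: 1.002
shift [0.0021 0.0037 0.1207] axis yaw now -22.10594081451805 turn -2.10594081451805 pos [ 522.7 -297.   230.7] t 2.6
```

```bash
python3 -m inch '[[0.0005,0.001,0.035,-1],[0.0005,0.001,0.035,-1],[0.0005,0.001,0.035,0],[0.0005,0.001,0.035,0],[0,0,0,0]]'
python3 - <<'E'
from h import *
delta(522,-293,90,-20)
a,_=snap("side","s1");b,_=snap("top","t1")
A=cv2.resize(cv2.imread("pics/s1.png")[115:205,240:340],(800,720),interpolation=2)[:600]
cv2.imwrite("pics/c1.png",A)
E
```

```text
time: 3.02
position: [518.1, -282.7, 82.4]
tool_rot: [0.172, 0.985, 0.004, -0.007]
force: [-1.6, 1.3, -0.7]
gripper_width: 1.002
shift [-0.0071 -0.0083 -0.0077] axis yaw now -19.80786687232046 turn 0.19213312767953994 pos [ 518.1 -282.7   82.4] t 3.0167
```

View pics/c1.png

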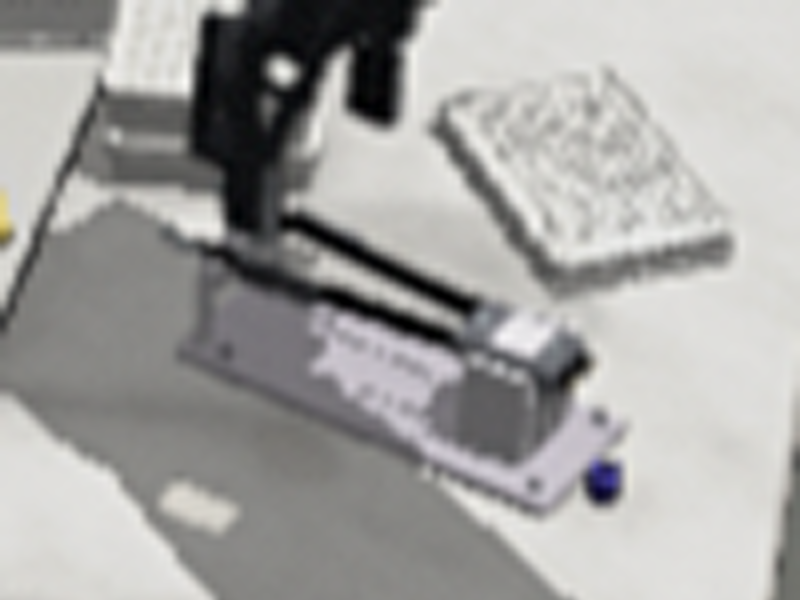

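Side view: the open fingers stand over the arms near the bar end, left of the rest's middle. The handle is at (520,340) in the crop and the base's rear-left corner at (540,515). I'll refine the tweezers' pose from the unoccluded first pictures.

```bash
python3 - <<'E'
from h import *
ex=np.array([np.cos(np.radians(-20)),np.sin(np.radians(-20))]);ey=np.array([-ex[1],ex[0]])
c=lambda u,v,z:ray("side",240+u/8-.4,115+v/8-.4,z)
L=c(182,352,8);B=c(540,512,8);Rr=c(625,428,8)
d=L-B;print("side base yaw",np.degrees(np.arctan2(d[1],d[0])),np.linalg.norm(d),np.linalg.norm(B-Rr),"centre",(L+Rr)/2)
for n,(v0,v1,u0,u1) in (("top",(170,260,300,370)),("side",(125,190,245,330))):
    z=np.load(f"pics/{n[0]}0.npz");a=z["a"][v0:v1,u0:u1].astype(int);W=cloud(n,z["d"])[v0:v1,u0:u1]
    fl=np.nanmedian(W[...,2][(W[...,2]<9)&(W[...,2]>-9)]);H=W[...,2]-fl
    # depth bands, in frame at (475,-275)
    k=(H>42)&(H<62);f=W[k][:,:2]-[475,-275];p=f@ex;q=f@ey
    print(n,"floor",fl,"long",np.percentile(p,[0,2,98,100]),"n",k.sum())
    for lo in range(-70,120,15):
        s=(p>=lo)&(p<lo+15)
        if s.sum()>3: print(lo,s.sum(),q[s].min().round(1),q[s].max().round(1),np.round((q[s].min()+q[s].max())/2,1))
    # black arms by colour, cast to z=52
    v,u=np.nonzero((a.max(2)<60))
    Q=np.array([ray(n,x+u0,y+v0,53)[:2] for x,y in zip(u,v)])-[475,-275];p=Q@ex;q=Q@ey
    print("dark")
    for lo in range(-70,120,15):
        s=(p>=lo)&(p<lo+15)
        if s.sum()>3: print(lo,s.sum(),q[s].min().round(1),q[s].max().round(1),np.round((q[s].min()+q[s].max())/2,1))
E
```

```text
side base yaw -21.817533642759873 164.68071126927157 62.997711702225104 centre [ 473.17262463 -266.54388734    8.        ]
top floor 2.7263677287493 long [-75.31623931 -71.11638623  95.62871581 105.1078409 ] n 443
-70 73 -19.5 21.8 1.2
-55 78 -18.6 21.8 1.6
-40 64 -19.2 21.0 0.9
-25 19 -12.3 13.2 0.4
-10 17 -13.0 14.2 0.6
5 17 -15.0 14.6 -0.2
20 19 -18.1 16.7 -0.7
35 28 -20.2 18.3 -1.0
50 27 -21.3 18.7 -1.3
65 59 -30.0 26.1 -2.0
80 20 -29.0 26.6 -1.2
95 10 -22.1 19.0 -1.6
dark
-70 5 13.9 24.3 19.1
-55 6 13.4 23.8 18.6
-25 11 -13.1 12.2 -0.4
-10 10 -13.8 12.0 -0.9
5 7 -15.8 12.2 -1.8
20 10 -18.9 13.6 -2.7
35 12 -19.4 17.2 -1.1
50 14 -20.9 17.6 -1.6
65 4 -20.7 14.5 -3.1
80 4 -19.6 15.7 -1.9
side floor -2.540265743220328 long [-79.44048053 -73.60446309 166.73028031 176.6876974 ] n 524
-70 50 -17.6 27.3 4.9
-55 50 -15.0 26.1 5.5
-40 32 -12.0 22.1 5.0
-25 28 -13.0 17.7 2.4
-10 27 -14.9 18.3 1.7
5 28 -16.3 19.9 1.8
20 31 -16.2 21.0 2.4
35 30 -19.1 25.7 3.3
50 29 -19.8 25.7 3.0
65 52 -25.9 31.0 2.5
80 14 -18.5 23.8 2.7
95 33 -105.7 21.7 -42.0
110 25 -99.0 -72.1 -85.5
dark
-40 9 -2.7 24.1 10.7
-25 20 -6.3 25.9 9.8
-10 19 -7.2 26.0 9.4
5 14 -8.2 27.0 9.4
20 20 -11.8 31.4 9.8
35 21 -13.7 32.3 9.3
50 16 -14.7 30.7 8.0
65 6 -12.0 25.5 6.8
```

```bash
python3 -m inch '[[0,0,0,0],[0,0,0,0]]'
python3 -c "
from h import *
delta(520.4,-290.7,62,-21.5)"
```

```text
time: 3.28
position: [525.1, -288.6, 94.8]
tool_rot: [0.172, 0.985, -0.001, 0.003]
force: [0.4, 0.5, 0.8]
gripper_width: 1.001
shift [ 0.0038 -0.0035  0.0328] axis yaw now -19.80503142387957 turn 1.6949685761204307 pos [ 525.1 -288.6   94.8] t 3.2833
```

```bash
python3 -m inch '[[0,0,0,0.8],[0,0,0,0.9],[0,0,0,0],[0,0,0,0],[0,0,0,0]]'
python3 -c "
from h import *
delta(520.4,-290.7,62,-21.5)"
```

```text
time: 3.7
position: [523.3, -287.4, 91.7]
tool_rot: [0.187, 0.982, -0.0, 0.0]
force: [-0.4, 0.2, -0.5]
gripper_width: 0.996
shift [ 0.0015 -0.0042  0.0297] axis yaw now -21.520365485680742 turn -0.020365485680741813 pos [ 523.3 -287.4   91.7] t 3.7
```

```bash
python3 -m inch '[[0.0015,-0.004,0.015,0],[0,0,0.015,0],[0,0,0,0],[0,0,0,0]]'
python3 - <<'E'
from h import *
delta(520.4,-290.7,28,-21.5)
a,_=snap("side","s2");b,_=snap("top","t2")
o=np.zeros((600,800,3),np.uint8)
o[:,:400]=cv2.resize(cv2.imread("pics/s2.png")[125:185,260:300],(400,600),interpolation=2)
o[:,400:]=cv2.resize(cv2.imread("pics/t2.png")[170:245,310:360],(400,600),interpolation=2)
cv2.imwrite("pics/c2.png",o)
E
```

```text
time: 4.03
position: [519.6, -289.9, 60.4]
tool_rot: [0.187, 0.982, 0.001, -0.001]
force: [0.6, -0.9, 0.4]
gripper_width: 1.0
shift [-0.0011 -0.0005  0.0324] axis yaw now -21.522764004774558 turn -0.02276400477455809 pos [ 519.6 -289.9   60.4] t 4.0333
```

View pics/c2.png

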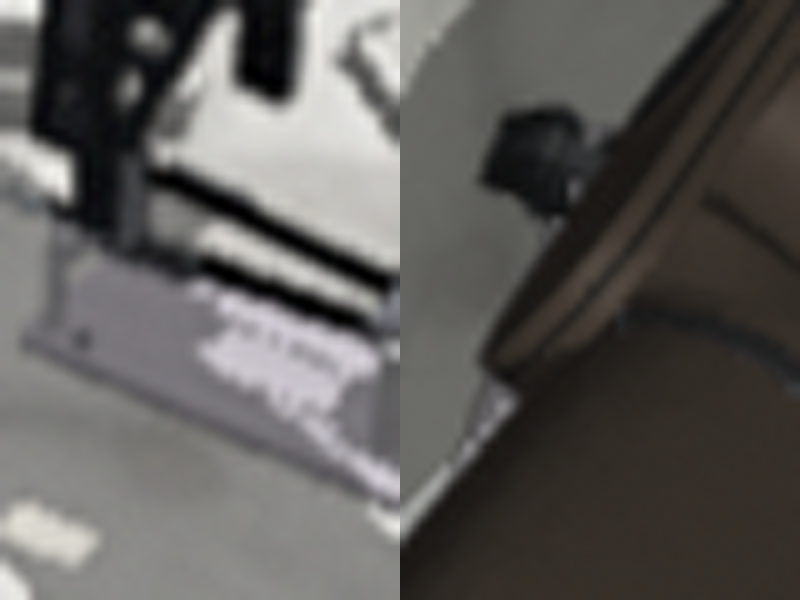

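Side view: the left finger's tip is at crop (120,240), outside the left arm and just behind the bar end at (60,280). The arm hides the top view. I'll compare finger and bar in the same camera's depth.

```bash
python3 - <<'E'
from h import *
th=np.radians(-21.5);ex=np.array([np.cos(th),np.sin(th)]);ey=np.array([-ex[1],ex[0]])
tcp=np.array([519.6,-289.9])
z=np.load("pics/s2.npz");W=cloud("side",z["d"])
def rows(W,lo,hi,u0,u1,v0,v1):
    P=W[v0:v1,u0:u1].reshape(-1,3);P=P[(P[:,2]>lo)&(P[:,2]<hi)];q=np.c_[(P[:,:2]-tcp)@ex,(P[:,:2]-tcp)@ey,P[:,2]];return q
q=rows(W,64,125,255,305,115,160)
for lo in range(64,125,10):
    s=q[(q[:,2]>=lo)&(q[:,2]<lo+10)]; s=s[(abs(s[:,1])<75)&(abs(s[:,0])<60)]
    for nm,k in(("L",s[:,1]>5),("R",s[:,1]<-5)):
        if k.sum()>2:print("finger",lo,nm,k.sum(),"long",np.percentile(s[k,0],[5,50,95]).round(1),"lat",np.percentile(s[k,1],[5,95]).round(1))
W0=cloud("side",np.load("pics/s0.npz")["d"]);q=rows(W0,36,66,245,330,125,190);q=q[(q[:,0]<75)&(abs(q[:,1])<45)]
for lo in range(-130,75,8):
    s=q[(q[:,0]>=lo)&(q[:,0]<lo+8)]
    if len(s)>2:print(lo,len(s),"lat",s[:,1].min().round(1),s[:,1].max().round(1),"z",s[:,2].max().round(1))
E
```

```text
finger 64 L 3 long [-10.4  -3.2  -2.2] lat [49.  52.5]
finger 64 R 6 long [-12.2  -7.    1.2] lat [-46.4 -40.2]
finger 74 L 17 long [-15.5 -10.4   0.3] lat [42.8 57.3]
finger 74 R 17 long [-14.8  -1.8   5.7] lat [-44.1 -38.7]
finger 84 L 18 long [-15.3  -9.6   2.4] lat [46.8 59.1]
finger 84 R 19 long [-14.9  -7.4   2.8] lat [-47.2 -37.7]
finger 94 L 21 long [-16.8  -7.7   1.8] lat [48.3 60.7]
finger 94 R 21 long [-15.4  -6.3   4.1] lat [-47.6 -37.2]
finger 104 L 6 long [-15.7 -14.1 -10.7] lat [47.5 56.7]
finger 104 R 18 long [-15.5  -9.5   3. ] lat [-54.9 -38.7]
finger 114 L 23 long [-18.  -14.1   6.7] lat [45.4 74.4]
finger 114 R 15 long [-16.1 -13.2  -1.5] lat [-70.  -39.8]
finger 124 L 6 long [-18.4  -6.    5.9] lat [56.  73.1]
finger 124 R 3 long [-16.5 -13.6  -5.3] lat [-62.1 -34.7]
-130 8 lat -10.2 8.1 z 50.5
-122 27 lat -17.4 17.7 z 55.6
-114 32 lat -19.8 23.2 z 54.1
-106 30 lat -21.5 20.9 z 54.7
-98 28 lat -18.7 22.3 z 57.4
-90 23 lat -18.5 22.5 z 54.6
-82 18 lat -15.4 15.1 z 53.7
-74 14 lat -14.8 13.6 z 52.9
-66 17 lat -15.9 14.9 z 51.3
-58 15 lat -17.5 13.6 z 50.6
-50 16 lat -14.3 15.7 z 51.2
-42 16 lat -18.6 16.4 z 52.3
-34 18 lat -17.1 17.8 z 53.9
-26 13 lat -16.9 19.3 z 52.6
-18 17 lat -17.9 19.4 z 52.9
-10 18 lat -20.0 24.3 z 56.3
-2 19 lat -20.3 24.6 z 52.8
6 14 lat -20.7 20.7 z 51.8
14 15 lat -20.4 21.0 z 54.4
22 44 lat -26.5 30.4 z 55.2
30 10 lat -18.0 24.7 z 51.2
38 4 lat -18.6 20.0 z 47.6
46 10 lat -20.5 22.4 z 51.0
```

```bash
python3 -m inch '[[-0.0045,-0.0025,0.01,0],[0,0,0.012,0],[0,0,0.01,0],[0,0,0,0],[0,0,0,0]]'
python3 - <<'E'
from h import *
delta(523,-293,28,-21.5)
a,d=snap("side","s3");
o=cv2.resize(cv2.imread("pics/s3.png")[125:185,255:320],(650,600),interpolation=2)
cv2.imwrite("pics/c3.png",o)
E
```

```text
time: 4.55
position: [522.6, -293.7, 27.6]
tool_rot: [0.187, 0.982, 0.001, -0.001]
force: [-0.3, -0.3, 0.3]
gripper_width: 0.999
shift [-0.0001  0.0007 -0.0004] axis yaw now -21.521001504724467 turn -0.021001504724466713 pos [ 522.6 -293.7   27.6] t 4.55
```

View pics/c3.png

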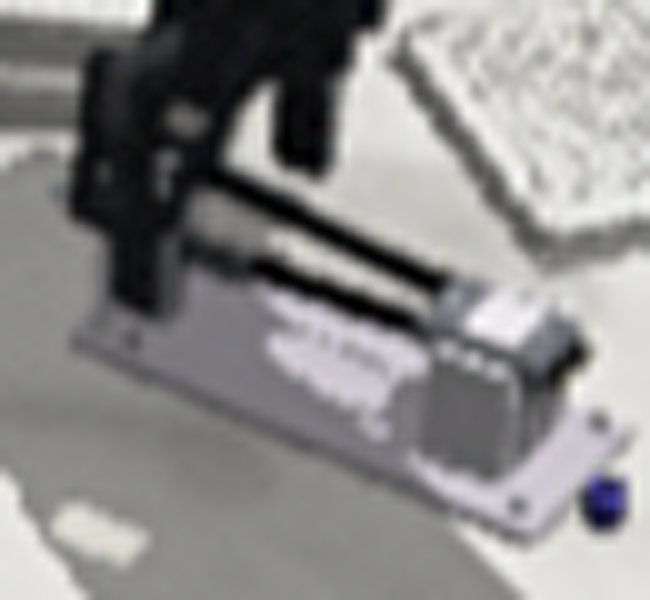

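The left finger now stands at crop x 110–180. A dark-grey stretch at (185–260, 240–270), perhaps the finger rest, shows behind it, so I check the lengthwise position on the clean first pictures.

```bash
python3 - <<'E'
from h import *
th=np.radians(-21.5);ex=np.array([np.cos(th),np.sin(th)]);ey=np.array([-ex[1],ex[0]])
g=np.array([522.6,-293.7]);o=np.zeros((600,800,3),np.uint8)
def mk(n,f,u0,v0,w,h,k):
    im=cv2.imread(f"pics/{f}.png")[v0:v0+h,u0:u0+w];im=cv2.convertScaleAbs(cv2.resize(im,None,fx=k,fy=k,interpolation=2),alpha=1.5)
    for L in range(-120,61,10):
        for q in(-34,34):
            x,y=g+L*ex+q*ey;u,v=proj(n,(x,y,48));c=(0,0,255) if L==0 else (0,255,0)
            cv2.circle(im,(int((u-u0+.5)*k),int((v-v0+.5)*k)),2 if L%50 else 4,c,-1)
    return im
A=mk("side","s0",252,132,72,50,7);o[:350,:504]=A
B=mk("top","t0",312,172,46,80,6);o[:480,510:786]=B
C=mk("side","s3",252,132,72,36,7);o[350:600,:504]=C[:250]
cv2.imwrite("pics/c4.png",o)
E
```

```text
(no output)
```

View pics/c4.png

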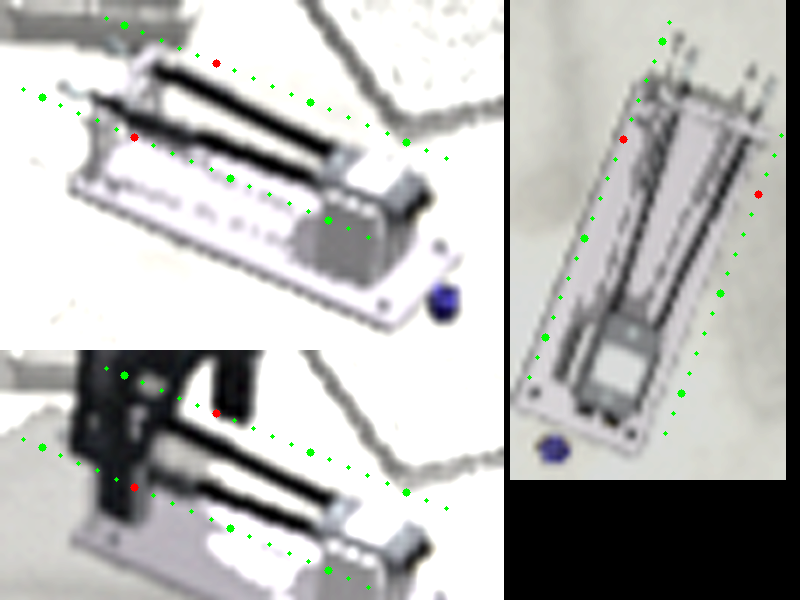

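The finger and the rests agree lengthwise within a few mm (tweezers about 2 mm further back), so I correct slightly and close to a light grip.

```bash
python3 -m inch '[[0.002,0.0005,0,0],[0,0,0,0],[0,0,0,0],[0,0,0,0],[0,0,0,0]]' -0.08 40
python3 -m inch '[[0,0,0,0],[0,0,0,0],[0,0,0,0],[0,0,0,0],[0,0,0,0]]' -0.2 40
python3 -m inch '[[0,0,0,0],[0,0,0,0],[0,0,0,0]]'
python3 -c "
from h import *
print(get_state());delta(522,-293,28,-21.5)"
```

```text
time: 5.02
position: [522.2, -293.4, 29.9]
tool_rot: [0.187, 0.982, -0.0, 0.0]
force: [-0.2, -0.6, 1.4]
gripper_width: 0.462
time: 5.43
position: [522.5, -293.7, 30.4]
tool_rot: [0.187, 0.982, -0.0, 0.001]
force: [-0.2, 0.7, 5.1]
gripper_width: 0.402
time: 5.68
position: [522.5, -293.7, 30.4]
tool_rot: [0.187, 0.982, -0.0, 0.001]
force: [-0.9, 0.8, 5.2]
gripper_width: 0.401
{'time': 5.6833, 'joint_positions': array([-6.81205609e-01,  3.62686363e-01,  1.88521708e+00,  6.44135820e-05,
        8.92089416e-01, -1.87640503e+00]), 'dq': array([ 0.00188307, -0.0002195 , -0.00173904, -0.00061518, -0.00040162,
        0.00160346]), 'joint_torque': array([-1.58675336e-01, -3.45101130e+01, -2.17176104e+01, -3.91055667e-02,
       -2.58564446e-01, -1.66020094e-02]), 'position': array([ 522.53807957, -293.69371752,   30.43178049]), 'tool_rot': array([ 1.86716295e-01,  9.82413551e-01, -3.56760350e-04,  7.16367999e-04]), 'force': array([-0.90863249,  0.8477214 ,  5.1509924 ]), 'ft_torque': array([ 0.11371441,  0.12095005, -0.04458037]), 'gripper_width': 0.4008692176282267}
shift [0.0008 0.0004 0.0024] axis yaw now -21.522413056323245 turn -0.022413056323244973 pos [ 522.5 -293.7   30.4] t 5.6833
```

```bash
python3 -m inch '[[0,0,-0.004,0],[0,0,-0.008,0],[0,0,-0.012,0],[0,0,-0.016,0],[0,0,-0.02,0]]'
python3 -m inch '[[0,0,-0.02,0],[0,0,-0.016,0],[0,0,-0.008,0],[0,0,-0.004,0],[0,0,0,0]]'
python3 - <<'E'
from h import *
print(get_state()["force"],get_state()["gripper_width"])
a,d=snap("side","s5");snap("top","t5")
o=cv2.resize(cv2.imread("pics/s5.png")[85:185,240:340],(600,600),interpolation=2)
cv2.imwrite("pics/c5.png",o)
E
```

```text
time: 6.1
position: [521.1, -292.6, 89.3]
tool_rot: [0.187, 0.982, 0.001, -0.001]
force: [0.7, 0.0, -1.2]
gripper_width: 0.406
time: 6.52
position: [522.3, -293.5, 138.4]
tool_rot: [0.187, 0.982, -0.0, 0.001]
force: [0.3, -0.9, -0.5]
gripper_width: 0.405
[ 0.27511309 -0.86195299 -0.52258791] 0.4045528667925109
```

View pics/c5.png

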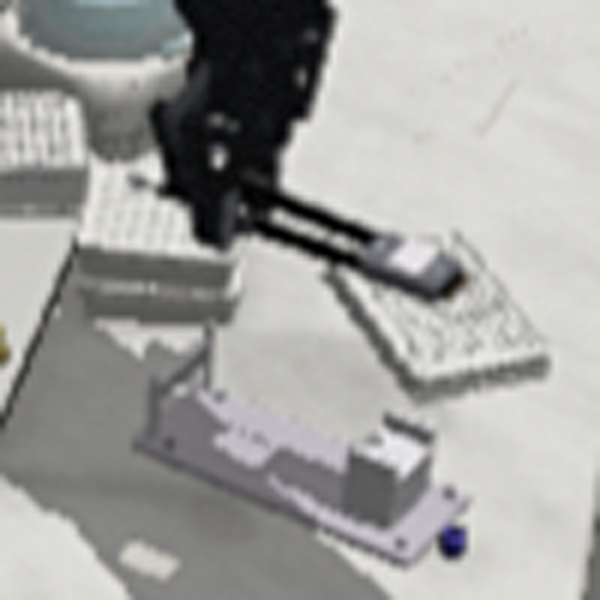

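The tweezers are held level in the gripper, and the rest stands empty and in place. Next I turn to yaw of about +10° (view from the side camera kept open) and carry them to the plug.

```bash
python3 -m inch '[[0,0,0,-4],[0,0,0,-5.5],[0,0,0,-6],[0,0,0,-6],[0,0,0,-6]]'
python3 -m inch '[[0,0,0,-4],[0,0.008,0,0],[-0.002,0.016,0,0],[-0.005,0.026,0,0],[-0.005,0.032,0,0]]'
python3 -m inch '[[-0.005,0.032,0,0],[-0.005,0.032,0,0],[-0.005,0.032,0,0],[-0.005,0.032,0,0],[-0.005,0.032,0,0]]'
python3 -m inch '[[-0.005,0.032,0,0],[-0.005,0.032,0,0],[-0.005,0.032,0,0],[-0.005,0.026,0,0],[-0.004,0.018,0,0]]'
python3 -m inch '[[0,0.01,0,0],[0,0,0,0],[0,0,0,0]]'
python3 -c "
from h import *
delta(511,155,70,10);print(get_state()['gripper_width'])"
```

```text
time: 7.03
position: [521.1, -292.6, 135.4]
tool_rot: [-0.055, 0.999, 0.001, -0.001]
force: [-0.5, 0.7, -0.8]
gripper_width: 0.405
time: 7.45
position: [518.9, -209.2, 136.6]
tool_rot: [-0.085, 0.996, 0.0, -0.0]
force: [0.0, 0.6, -0.7]
gripper_width: 0.401
time: 7.87
position: [515.0, -45.6, 136.6]
tool_rot: [-0.086, 0.996, 0.0, -0.001]
force: [0.4, -0.3, -1.3]
gripper_width: 0.403
time: 8.28
position: [513.8, 97.0, 136.6]
tool_rot: [-0.087, 0.996, 0.001, -0.001]
force: [-1.1, 0.1, -1.3]
gripper_width: 0.399
time: 8.53
position: [513.2, 103.8, 136.9]
tool_rot: [-0.087, 0.996, -0.0, -0.001]
force: [0.6, -0.3, -0.7]
gripper_width: 0.397
shift [-0.0068  0.0509  0.0669] axis yaw now 10.02664710004376 turn 0.026647100043760474 pos [513.2 103.8 136.9] t 8.5333
0.39729130223500014
```

```bash
python3 -m inch '[[-0.003,0.015,0.015,0],[-0.003,0.018,0.018,0],[0,0.012,0.015,0],[0,0.006,0.01,0],[0,0,0,0]]'
python3 -m inch '[[0,0,0,0],[0,0,0,0],[0,0,0,0]]'
python3 - <<'E'
from h import *
delta(511,155,70,10);print(get_state()['gripper_width'])
snap("side","s6");snap("top","t6")
o=np.zeros((600,800,3),np.uint8)
o[:,:480]=cv2.resize(cv2.imread("pics/s6.png")[215:290,200:260],(480,600),interpolation=2)
o[:400,490:790]=cv2.resize(cv2.imread("pics/t6.png")[160:220,160:205],(300,400),interpolation=2)
cv2.imwrite("pics/c6.png",o)
E
```

```text
time: 8.95
position: [508.9, 154.2, 76.6]
tool_rot: [-0.087, 0.996, -0.0, -0.003]
force: [0.4, -0.4, -0.2]
gripper_width: 0.405
time: 9.2
position: [512.3, 153.9, 80.6]
tool_rot: [-0.086, 0.996, -0.0, 0.001]
force: [0.1, 0.5, -0.1]
gripper_width: 0.4
shift [0.0011 0.0013 0.0106] axis yaw now 9.915549831876945 turn -0.08445016812311223 pos [512.3 153.9  80.6] t 9.2
0.3998396925631411
```

View pics/c6.png

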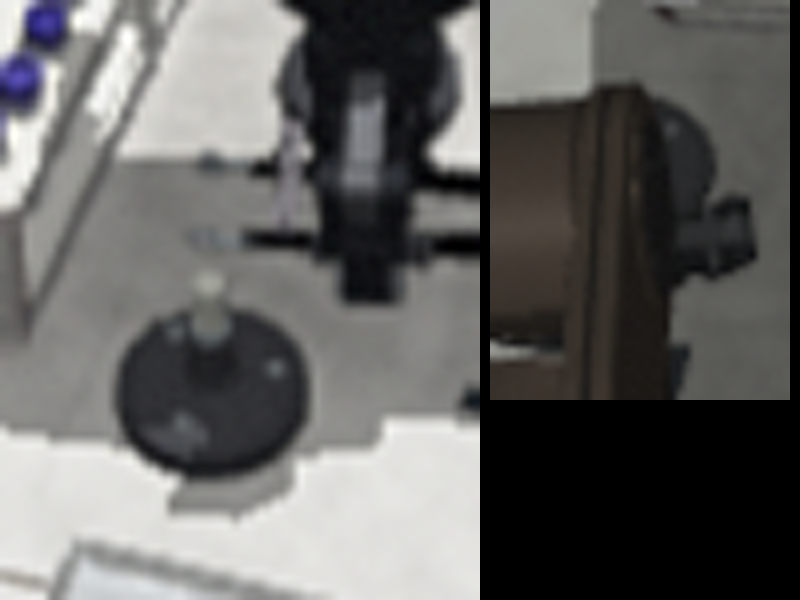

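Side crop: left disc at (212,240), right disc at (212,160), plug top at (209,275). All are clearly visible, while the top view is blocked by the arm.

```bash
python3 - <<'E'
from h import *
z=np.load("pics/s6.npz");W=cloud("side",z["d"]);a=z["a"]
c=lambda u,v,h:ray("side",200+u/8-.5,215+v/8-.5,h)
l=c(212,240,98.2);r=c(212,160,98.2);j=(l+r)/2
print("disc L",l,"R",r,"sep",np.linalg.norm(l-r))
# plug pixels by brightness
s=a[245:256,221:232].astype(int);print(s.min(2))
p=c(209,277,59);print("plug top ray",p)
u=a[245:285,212:242].max(2);m=(u<70).astype(np.uint8);cs=max(cv2.findContours(m,0,2)[0],key=cv2.contourArea);e=cv2.fitEllipse(cv2.convexHull(cs))
f=ray("side",e[0][0]+212,e[0][1]+245,9);print("foot",e,f)
# level: depth heights of arms near tips and handle
th=np.radians(9.9);ex=np.array([np.cos(th),np.sin(th)]);ey=np.array([-ex[1],ex[0]])
P=W[215:275,200:300].reshape(-1,3);q=np.c_[(P[:,:2]-[512.3,153.9])@ex,(P[:,:2]-[512.3,153.9])@ey,P[:,2]];q=q[(q[:,2]>75)&(q[:,2]<118)&(abs(q[:,1])<32)]
for lo in range(-130,70,10):
    k=(q[:,0]>=lo)&(q[:,0]<lo+10)
    if k.sum()>2:print(lo,k.sum(),"lat",q[k,1].min().round(1),q[k,1].max().round(1),"z",np.percentile(q[k,2],[10,50,90]).round(1))
d=j[:2];ep=np.array([np.dot(p[:2]-d,ex),np.dot(p[:2]-d,ey)]);ef=np.array([np.dot(f[:2]-d,ex),np.dot(f[:2]-d,ey)])
print("jaw",j,"plug-jaw long,lat",ep,"foot-jaw",ef)
E
```

```text
disc L [553.53309772 180.94017674  98.2       ] R [562.1232214  150.48189671  98.2       ] sep 31.64643814532929
[[119 116 109 103 111 103 106 112 109  75  51]
 [119 122 119 111 109 106 104 112 112  99  95]
 [121 122 122 121 118 114 116 118 120 120 123]
 [121 121 122 123 128 126 121 119 117 118 120]
 [121 120 122 131 144 145 135 115 113 116 118]
 [124 122 124 137 153 155 145 112 117 121 120]
 [123 123 120 121 137 140 124 113 123 126 122]
 [123 121 119 104 109 110  98 105 124 126 122]
 [120 106  98  95  98  99  91  83  95  99 102]
 [ 92  68  67  97 100  99  93  75  51  54  61]
 [ 69  68  66 105 105 101 101  86  47  45  44]]
plug top ray [560.48557886 163.04774573  59.        ]
foot ((13.95513916015625, 18.642406463623047), (20.847211837768555, 23.881277084350586), 86.1146240234375) [559.48377671 167.95435924   9.        ]
-130 22 lat -5.9 16.6 z [94.2 98.3 99.3]
-120 56 lat -11.4 20.7 z [ 96.  100.  101.9]
-110 50 lat -11.1 18.9 z [ 94.  101.1 103.3]
-100 48 lat -9.0 19.4 z [ 93.6 100.8 103.2]
-90 46 lat -7.6 18.7 z [ 94.6 100.9 103. ]
-80 41 lat -9.9 16.3 z [ 91.3  98.4 101.2]
-70 34 lat -10.0 17.6 z [ 91.1  96.  101.1]
-60 31 lat -11.3 17.3 z [ 91.1  97.4 101.1]
-50 32 lat -10.2 18.1 z [ 92.2  95.5 100.8]
-40 36 lat -11.1 18.5 z [ 90.3  96.3 100.8]
-30 31 lat -13.1 18.8 z [ 92.4  97.1 100.9]
-20 32 lat -19.8 30.0 z [ 90.7  96.5 102.3]
-10 7 lat 26.3 31.7 z [83.8 88.5 94.7]
0 7 lat 19.1 32.0 z [84.2 90.8 97.2]
10 17 lat -10.6 22.9 z [ 92.1  97.2 101.5]
20 54 lat -21.7 20.3 z [ 95.3 102.4 104.6]
30 17 lat -12.6 21.6 z [ 93.4  96.5 100.3]
40 21 lat -15.6 23.1 z [ 94.5  97.4 100.3]
50 4 lat -11.5 20.4 z [95.3 97.2 99.5]
jaw [557.82815956 165.71103672  98.2       ] plug-jaw long,lat [ 2.15995131 -3.0805205 ] foot-jaw [2.01665631 1.92526917]
```

Tweezers are level (arm and handle heights equal), with the jaw within about 2 mm of the plug axis. I lower slowly.

```bash
python3 -m inch '[[-0.0015,-0.0015,0,0],[0,0,0.006,0],[0,0,0.008,0],[0,0,0.008,0],[0,0,0.008,0]]'
python3 -m inch '[[0,0,0.007,0],[0,0,0.006,0],[0,0,0.004,0],[0,0,0,0],[0,0,0,0]]'
python3 - <<'E'
from h import *
s=get_state();print(s['gripper_width'],s["force"],s["position"])
snap("side","s7")
o=cv2.resize(cv2.imread("pics/s7.png")[230:290,200:270],(700,600),interpolation=2)
cv2.imwrite("pics/c7.png",o)
E
```

```text
time: 9.72
position: [512.3, 153.4, 48.0]
tool_rot: [-0.087, 0.996, -0.0, -0.001]
force: [-0.3, 0.5, -0.7]
gripper_width: 0.402
time: 10.13
position: [512.7, 153.5, 32.0]
tool_rot: [-0.087, 0.996, 0.0, -0.0]
force: [-0.4, -0.2, 0.2]
gripper_width: 0.402
0.4018435541914445 [-0.41572656 -0.20624821  0.18877402] [512.73334355 153.47569109  32.0182839 ]
```

View pics/c7.png

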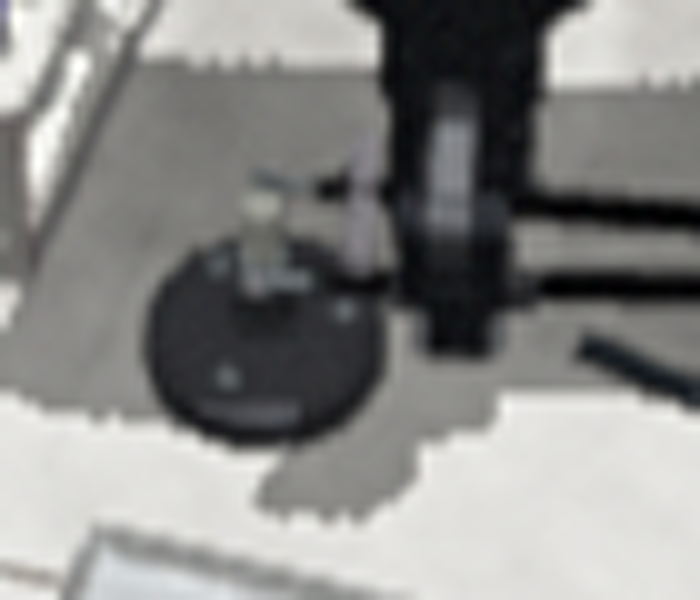

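```bash
python3 - <<'E'
from h import *
a=np.load("pics/s7.npz")["a"].astype(int)
print("rows v246..262, cols u222..234");print(a[246:262,222:235].mean(2).round().astype(int))
s=np.array([512.7,153.5]);th=np.radians(9.9);ex=np.array([np.cos(th),np.sin(th)]);ey=np.array([-ex[1],ex[0]])
b=np.array([-3.7,3.2]);j=s+50*ex+b
for nm,q in(("L",15.7),("R",-15.7),("jaw",0)):print(nm,proj("side",(*(j+q*ey),49.6)))
for h in(41,50,59):print("plug",h,proj("side",(560.3,164.4,h)))
for d in (ex,ey):print("px/mm",np.array(proj("side",(*(j+d),50)))-proj("side",(*j,50)))
E
```

```text
rows v246..262, cols u222..234
[[124 124 122 117 121 127 121 120 121 124 125 125 105]
 [124 126 120 104  99 107 113 121 118 106  99  87  68]
 [123 125 121 108  94  86  95 104 105  78  37  32  39]
 [124 125 134 140 137 127 102 104 106  78  33  33  51]
 [125 127 142 159 160 151 113 120 122 109  95  91  89]
 [125 123 125 142 145 129 114 127 129 127 125 120 114]
 [123 122 107 113 115 100 107 127 128 126 126 122 122]
 [106 100  98 102 101  94  83  97 100 103 116 119 118]
 [ 69  67 100 105 103  96  76  51  55  62  83  98 107]
 [ 73  68 107 109 103 104  87  48  45  45  52  65  97]
 [ 85  61  99 104  99 102  81  50  45  38  38  47  72]
 [ 67  58  94 116 105 110 103  97  90  49  32  28  39]
 [ 49  53  88 117 104  96  99  99  93  54  32  20  14]
 [ 47  43  58  80  70  46  40  46  54  42  41  39  43]
 [ 46  34  32  34  34  32  27  34  46  49  54  71  92]
 [ 47  38  35  30  31  33  29  38  46  49  54  73  97]]
L (np.float64(225.68685320048462), np.float64(257.46263356464965))
R (np.float64(226.98483897238782), np.float64(247.58578943318855))
jaw (np.float64(226.34243659396893), np.float64(252.47406193868753))
plug 41 (np.float64(225.7231767714855), np.float64(254.29874465191375))
plug 50 (np.float64(225.63579339986413), np.float64(251.93792421939423))
plug 59 (np.float64(225.54747781448134), np.float64(249.55191833963787))
px/mm [-0.40566789 -0.02298096]
px/mm [-0.04137181  0.31472637]
```

Side crop: the left disc is at (275,280) and the right at (265,183), with the plug between them (top at 263,205). Numerically the jaw is centred sideways within about 1 mm and 1.5 mm short lengthwise. I correct that, then squeeze in steps.

```bash
python3 -m inch '[[-0.0015,0,0,0],[0,0,0,0],[0,0,0,0]]' -0.26
python3 -m inch '[[0,0,0,0],[0,0,0,0],[0,0,0,0],[0,0,0,0],[0,0,0,0]]' -0.318
python3 - <<'E'
from h import *
w=[]
for i in range(6):
    capture("side");w.append(get_state()["gripper_width"])
s=get_state();print(np.round(w,4),np.mean(w)*85,s["force"],s["position"],s["time"])
snap("side","s8")
o=cv2.resize(cv2.imread("pics/s8.png")[235:280,205:265],(800,600),interpolation=2)
cv2.imwrite("pics/c8.png",o)
a=np.load("pics/s8.npz")["a"].astype(int);print(a[244:262,222:237].mean(2).round().astype(int))
E
```

```text
time: 10.43
position: [514.8, 153.8, 32.8]
tool_rot: [-0.087, 0.996, -0.0, 0.001]
force: [0.0, 0.7, -0.2]
gripper_width: 0.368
time: 10.85
position: [514.3, 153.7, 32.3]
tool_rot: [-0.087, 0.996, -0.0, -0.0]
force: [0.4, 0.7, -0.6]
gripper_width: 0.346
[0.3483 0.3436 0.3434 0.3427 0.3433 0.3436] 29.250686547615434 [-0.62483775 -0.64248766 -0.9667844 ] [514.31824875 153.72689985  32.31423746] 11.15
[[118 120 123 123 121 125 124 122 122 122 122 123 123 121 132]
 [122 122 123 121 121 121 122 121 119 120 124 123 118 128 132]
 [123 123 121 119 119 119 120 119 120 124 126 124 112 117 130]
 [124 127 122 120 120 118 121 120 124 126 124 109  95 104 121]
 [124 122 112 118 125 117 120 121 115 101  89  67  68 103 116]
 [122 121 119 138 144 133 108 109  98  50  29  34  73 109 121]
 [125 124 137 158 162 148 102 112 100  38  26  49  94 123 121]
 [125 124 125 143 144 129 113 128 124  97  92  97 119 131 124]
 [123 121 108 115 114 101 107 129 129 126 124 123 129 134 135]
 [109 100  98 103 102  93  82  97 102 105 117 126 135 136 150]
 [ 67  68  97 105 103  96  75  51  55  64  86 106 122 117 144]
 [ 73  70 103 107 100 104  90  49  36  37  42  65  94  83 107]
 [ 88  75 111 124 104 117 113  94  65  32  26  35  65  61  52]
 [ 68  67 106 121  95 100 101  96  72  36  27  14  15  17   8]
 [ 47  47  69  78  57  48  43  49  45  42  40  37  34  30  24]
 [ 47  37  34  33  30  28  31  41  51  51  49  51  54  48  41]
 [ 48  37  32  32  35  30  29  37  48  51  54  72  92  70  48]
 [ 47  38  33  35  34  31  32  39  44  48  53  72  96  71  47]]
```

View pics/c8.png

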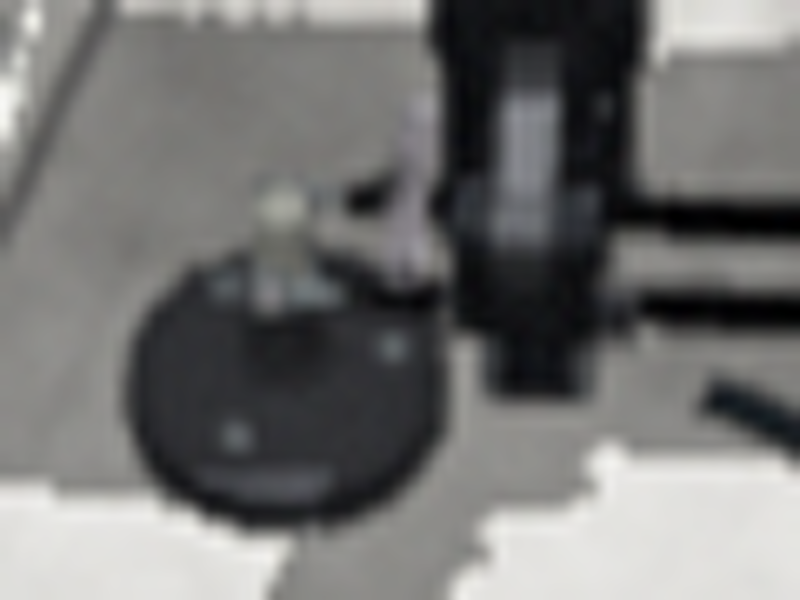

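The plug is unmoved, with a disc on each side at (305,290) and (320,200). The width reads 29.25 mm, so I trim slightly and check that the arms are parallel (the 20 mm condition) by fitting their lines.

```bash
python3 -m inch '[[0,0,0,0],[0,0,0,0],[0,0,0,0],[0,0,0,0],[0,0,0,0]]' -0.324
cat > par.py <<'E'
from h import *
import sys
def par(f,h,u0=256,u1=285):
    a=255-np.load(f)["a"].astype(float).mean(2);out=[]
    sub=a[225:272,u0:u1]
    for u in range(u0,u1):
        c=a[228:275,u];m=(c>195).astype(np.uint8)
        n,l,st,_=cv2.connectedComponentsWithStats(m[:,None]);k=[i for i in range(1,n) if 1<=st[i,4]<=5]
        r=[]
        for i in k:
            y0=st[i,1];y=np.arange(max(y0-2,0),min(y0+st[i,4]+2,47));w=np.clip(c[y]-140,0,None);r.append((w*y).sum()/w.sum()+228)
        if len(r)==2 and 4<r[1]-r[0]<12:out.append((u,*r))
    o=np.array(out);
    if len(o)<8:print("few",len(o));return
    th=[]
    for i in(1,2):
        P=np.array([ray("side",x,y,h)[:2] for x,y in zip(o[:,0],o[:,i])]);vx,vy,_,_=cv2.fitLine(P.astype(np.float32),cv2.DIST_HUBER,0,.01,.01).ravel();th.append(np.arctan(vy/vx));
        res=P@[-vy,vx];print("resid",res.std().round(2),P.mean(0).round(1))
    print(f,len(o),"arm angles deg",np.degrees(th),"diff rad L-R",th[1]-th[0])
par("pics/s6.npz",98.2);par("pics/s7.npz",49.6);par("pics/s8.npz",49.6);par("pics/s9.npz",49.6)
E
python3 - <<'E'
from h import *
snap("side","s9");w=[]
for i in range(4):
    capture("side");w.append(get_state()["gripper_width"])
print(np.mean(w)*85,get_state())
E
python3 par.py
```

```text
time: 11.62
position: [514.3, 153.7, 32.3]
tool_rot: [-0.087, 0.996, 0.0, 0.0]
force: [0.4, 0.7, -0.3]
gripper_width: 0.338
29.023185631444118 {'time': 11.8667, 'joint_positions': array([ 1.01328163e-01,  2.42586218e-01,  2.03796951e+00,  1.31770829e-05,
        8.61032818e-01, -1.64370758e+00]), 'dq': array([-0.00173947, -0.00058353,  0.00104405,  0.00057524,  0.00083126,
       -0.0007034 ]), 'joint_torque': array([-3.42806252e-04, -3.25834429e+01, -2.29181063e+01, -1.56897102e-03,
        1.88920606e-02, -5.85371794e-06]), 'position': array([514.33254964, 153.71819437,  32.33310079]), 'tool_rot': array([-8.70052692e-02,  9.96207851e-01,  5.02620479e-06,  1.98300348e-06]), 'force': array([-1.0945961 , -0.16798549, -0.63246889]), 'ft_torque': array([0.04728675, 0.05026966, 0.01188001]), 'gripper_width': 0.3441183843049662}
resid 0.38 [454.5 137.5]
resid 0.8 [450.2 158.3]
pics/s6.npz 11 arm angles deg [ 7.67666  11.838487] diff rad L-R 0.07263757
resid 0.44 [446.3 134.9]
resid 0.76 [442.1 155.7]
pics/s7.npz 8 arm angles deg [ 3.7672176 14.493223 ] diff rad L-R 0.18720412
few 7
few 7
```

```bash
sed -i 's/c>195/c>170/; s/<=5\]/<=8]/; s/u0=256,u1=285/u0=252,u1=292/' par.py; python3 par.py
```

```text
resid 0.38 [444.9 135.9]
resid 0.95 [440.9 156. ]
pics/s6.npz 10 arm angles deg [10.754173 16.936304] diff rad L-R 0.10789853
resid 0.67 [449.3 134.7]
resid 1.08 [444.9 156.1]
pics/s7.npz 10 arm angles deg [ 6.5437307 14.918435 ] diff rad L-R 0.14616618
resid 0.35 [445.1 134.6]
resid 0.63 [441.1 154.3]
pics/s8.npz 8 arm angles deg [13.859232 20.578993] diff rad L-R 0.11728197
resid 0.32 [445.1 134.6]
resid 0.63 [441.1 154.3]
pics/s9.npz 8 arm angles deg [13.768912 20.750929] diff rad L-R 0.12185921
```

The parallel fit is too noisy to decide anything. The front-arm separation does fit, though: it went from 9.2 to 7.0 px, about 7 mm, where about 7.1 mm was expected. Width is 29.0 mm and steady, with no contact force, so I hand in.

```bash
python3 -m inch '[[0,0,0,0],[0,0,0,0],[0,0,0,0]]'; python3 -c "
from station import *
print(close_job())"
```

```text
time: 12.12
position: [514.3, 153.7, 32.3]
tool_rot: [-0.087, 0.996, 0.0, -0.0]
force: [-0.6, 0.2, -0.4]
gripper_width: 0.338
the job is handed in; nothing more can be done
None
```

I lifted the tweezers off their rest, carried them level to the holder with the plug, and lowered them with one electrode on each side of it. I then squeezed them to the mark and handed the job in at about 12.1 s, still holding.

**Last checks that passed:**
- **Gap:** the width over the finger rests averaged 29.0 mm over four readings (single readings vary by about ±0.3 mm). That puts the electrodes about 20 mm apart. In the side view the arms closed by about 7 mm at their front ends, as expected.
- **Position:** the electrodes stand at about 50 mm height and are centred on the plug to within about 1 mm sideways, by the last check before squeezing. The plug and holder had not moved in the last picture I viewed, taken just before a final 0.2 mm trim of the width.
- **Force:** the force at the wrist stayed within about 1 N once the electrodes were down at the plug.

**Checks that failed or disagreed:**
- **Arm lines:** fitting the arm lines to test that they are parallel was too noisy to use.
- **Scale plate:** the picture was too coarse to read the index blade against the long line, so the gap rests on the gripper width and the closing seen in the side view.
- **Top camera:** the arm blocked its view at the plug, so the final alignment comes from the side view and the earlier top measurement.
- **Camera agreement:** the two cameras differed by about 3–7 mm in absolute position, so I aligned the jaws to the plug within the side image.

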